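# Snap the lockout hook onto the bail

### The job

The bench supply is being locked out: take the red snap hook out of its black holder, press its sprung gate open against the round steel bar of the bail on the yellow lockout post, slide the hook along until the bar sits in the crown and the gate has snapped shut behind it, then let go so that the hook hangs freely from the bar, and wait until its swinging has nearly died down. Be gentle with hook and bail, for neither may be forced, and leave the silver phone and the brass flux tin where they are.

Things in the scene. Friction and masses are not known exactly. Their poses are not given: they have to be found in the camera images.
- hook: Loose snap hook, 103 mm long (x), 10 thick (y), 60 high (z), about 0.12 kg, standing gate-down in the holder. Origin: middle of its loop. Steel crown at +x (inner face x = 32), red and white tag disc (24 mm) at -x, to x = -63. Loop: closed above by steel cheeks (underside z = 6), below by the brass gate and the steel nose (its underside z = -16 is the lowest)
- grip (a point): Centre of pads when grasped: the hook's red plastic grip, a flat bar 72 mm long (hook x -36 to 36), 10 mm thick (y), hook z 20 to 44 mm; this point is at x 0, z 35. Take it from above, fingers either side in y, tips not below hook z = 14 so as to stay clear of the bar; a firm grip (80 N) does no harm
- gate (a joint): Gate hinge, rad: 0 shut, grows as it swings up into the loop, to 0.85. Brass rod of radius 3 mm, axis at hook z = -12, hinged at x = -30, free end at x = 12. Sprung shut: near the free end it yields from about 4 N, takes about 6 N at 0.5 rad. It drops shut again once a bar (6 mm) inside the loop has passed its end, bar centre at about x = 15
- mouth (a point): Point on the gate's axis at hook x = 3, z = -12 mm: where a bar should press from below. The nose (radius 4 mm, axis also z = -12) begins at x = 14. A 6 mm bar touches the gate with its centre at hook z = -18; over z = -5 it is clear of the nose and can pass towards the crown; the cheeks stop it at z = 3, the crown at x = 29
- bight (a point): Point on the hook at x = 29, z = -2 mm of its frame: the centre of a bar seated in the crown. Let go there, the hook swings tag-down; the swinging takes 2 to 3 s to calm
- post: Fixed lockout post with a yellow base plate 80 x 100 x 12 mm; origin: centre of the plate's underside, on the table. Steel sleeves at y = -22 and 22 mm, 60 mm high, hold the bail, a U of 6 mm round steel that counts as part of the post. Hook and post may press on each other with less than 20 N
- post_axis (a point): Point on the post's upright centre line, 12 mm above the table. The bail's top is a straight level bar along the post's y axis, crossing this line; 38 mm free between its legs. Its height is not measured and differs between starts: bar centre 111 to 139 mm above the table, so feel for it. The hook goes on with its y along the bar, crown to either side
- holder: Fixed black block 60 x 35.5 mm (foot 44 mm wide), 32 mm high, standing on the 3 mm thick blue mat, with a slot 11.5 mm wide along its x axis, slot floor 8 mm above its underside. Origin: centre of its underside. The hook stands in it with its own origin 24 mm above the holder's and its x axis along the slot; lift it straight up
- phone_silver_g: Loose silver phone with a black screen, 146 x 73 x 8 mm, lying on the blue mat nearer the robot; leave it
- flux_tin: Loose round brass-coloured tin, 44 mm diameter, 22 mm high, origin under its centre; leave it

How it is judged:
By the outcome, as a careful person would: the job done as asked, in the order asked, and still so for the second after the job is handed in, with the robot touching nothing.
It also fails if it takes over 54 s, if anything falls off the work surface, if the arm or the gripper's body presses on something with over 40 N, if the wrist force passes 120 N, or if a joint passes its speed limit or range.

### The arm

A 7-joint arm with a two-finger parallel gripper is mounted at the origin on a cart in front of the work surface, level with it; the furniture and walls round the work are solid. World frame = base frame: x ahead of the robot, y to its left, z up, the work surface at z = 0. Lengths are in m, angles in rad, forces in N, time in s.
With the tool pointing down it reaches from about 0.4 to 0.85 m from the base axis. Payload 4.5 kg.
Tool frame: the origin (TCP) lies midway between the tips of the shut fingers; the grasp point (between the pads) lies 19 mm behind it; z points along the fingers, y is the line along which they close (so a half turn about z gives the same grasp; the last joint's range is limited). The gripper opens to 88 mm and grips with 3 to 60 N. Pads are 18 mm wide; open, the fingers measure 123 mm over their backs; the gripper's body (75 mm by 187 mm) begins 45 mm behind the grasp point.
Start: joints at [-1.24, 0.689, -0.195, 1.565, 0.157, 0.902, -0.215], TCP at [0.183, 0.598, 0.239] pointing down, gripper open.
Joint ranges: [-3.01, 3.01], [-0.46, 2.08], [-1.47, 1.51], [0.13, 2.56], [-1, 4.14], [0.04, 2.09], [-2.66, 2.66]. Speed limits (rad/s): [2.57, 2.57, 3.14, 3.14, 3.14, 3.14, 3.14].

### API

Orientations are given as a unit quaternion [x, y, z, w].
In Python, from plant import r, eyes, finish_job gives the robot as it stands. The module is installed in compiled form; this text tells all that it offers.
- The arm moves only by the tool move_arm, never from a script. Its argument "motion" is a list of rows, each a list of 7 numbers: the shift along the tool's x, y, z in mm, then the turn, a rotation vector about the tool's x, y, z in degrees, then the closure, from 0 (fully open) to 1 (shut). A call has 1 to 5 rows; each row is the pose to reach, as a shift and turn from the pose commanded when the call began, along the tool's axes at that moment; what a row does not reach only later rows make up. A row lasts 1/8 s, in which the tool goes at most 62.5 mm and 10.7 degrees, less where a joint would pass 70% of its speed; a pose out of reach is approached as far as the arm can. A call with a gripper value outside its range is refused whole. The fingers move at their own pace and stop on an object; "newtons" is the grip in N (left out, the last holds). Time passes only in rows, so rows that repeat a pose let the fingers close. It gives the time, the measured TCP pose, the force, the opening and the grip force at its end, in the units of the state.
- r.get_state(): the state, without advancing time (a new reading comes with each control period).
- eyes.snapshot(name): name is "side" or "top"; returns a dict with "frame" (400x640x3 uint8, red, green, blue), "z_map" (400x640 float32, m along the optical axis (not along the pixel's ray), 0 where there is no reading), "intrinsics" (3x3 intrinsics, pixels), "world_to_cam" (4x4, takes a point from world to camera coordinates). Camera axes: x right, y down, z forward; pixel columns grow to the right and rows downward; lengths in m; the calibration is good to about 2 mm. A picture is of the moment at which its call begins.
- finish_job(): hands the job in; it is judged then, once.
The state is a dict: "clock": time; "q": joint angles; "qd": joint speeds; "joint_torque": joint torques, N m; "tool_pos": TCP position; "eef_rot": TCP orientation; "contact_force": force on the tool from outside, world axes, zero at the start; "moment": the same for the moment, N m; "opening": opening from 0.0 (shut) to 1.0 (fully open); "finger_force": force on a finger pad.
Only numpy, scipy, OpenCV 4.12 (cv2) and the standard library are available. Lean on these libraries where they do the work, as an engineer would, in place of code of your own. Each camera call takes 0.05 s, during which the arm holds its last target. There are 200 camera calls.

## Working session

There is one attempt and no reset: what is moved stays moved. The work goes in short steps, Python scripts to look and compute and a tool call to move; the robot and the scene stay as the last step left them, time stands still between calls to the robot, and variables do not carry over. Pictures are saved under pics/ and viewed, at most 10 in all, crops included, and the job is handed in when it is done.

Besides the shell and the picture viewer there is one more tool, called after "Request:" by a JSON object that holds its "method" and its "body", one argument or row to a line. move_arm: Moves the arm, as the interface text tells. Its arguments: {"type":"object","properties":{"motion":{"type":"array","items":{"type":"array","items":{"type":"number"}}},"newtons":{"type":"number"}},"required":["motion"]}

```bash
mkdir -p pics; python3 - <<'E'
from plant import r,eyes
import cv2,numpy as np
s=r.get_state()
for k in s: print(k,np.round(s[k],3))
for n in("top","side"):
    d=eyes.snapshot(n); np.savez("pics/"+n+".npz",**d)
    cv2.imwrite(f"pics/{n}0.png",d["frame"][:,:,::-1]); print(n,d["intrinsics"].round(1).tolist(),d["world_to_cam"].round(3).tolist())
E
```

```text
clock 0.0
q [-1.24   0.69  -0.195  1.566  0.157  0.902 -0.215]
qd [-0.     0.001  0.001 -0.     0.001 -0.001  0.002]
joint_torque [-1.0000e-03 -5.2757e+01 -1.2670e+00 -1.5343e+01 -5.3000e-02  7.0000e-03
  0.0000e+00]
tool_pos [0.183 0.597 0.238]
eef_rot [ 0.148  0.989 -0.001 -0.   ]
contact_force [ 0.066 -0.547  0.057]
moment [-0.019  0.017 -0.053]
finger_force 0.0
opening 1.0
top [[439.0, 0.0, 329.5], [0.0, 439.0, 198.0], [0.0, 0.0, 1.0]] [[0.027, -1.0, -0.007, 0.139], [-0.995, -0.026, -0.094, 0.479], [0.094, 0.01, -0.996, 0.993], [0.0, 0.0, 0.0, 1.0]]
side [[501.0, 0.0, 321.7], [0.0, 501.0, 193.7], [0.0, 0.0, 1.0]] [[0.97, 0.241, 0.017, -0.488], [0.173, -0.644, -0.745, 0.088], [-0.169, 0.726, -0.666, 1.227], [0.0, 0.0, 0.0, 1.0]]
```

View pics/top0.png

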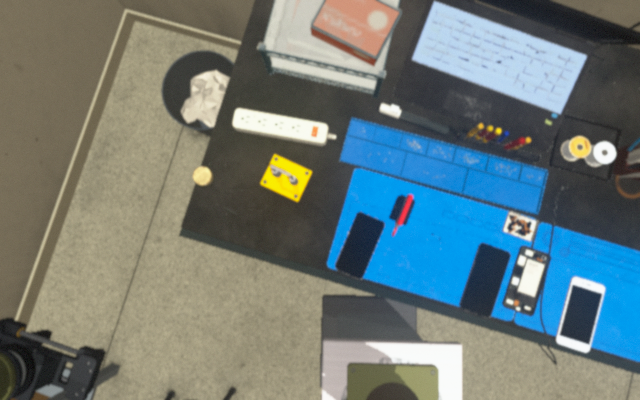

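View pics/side0.png

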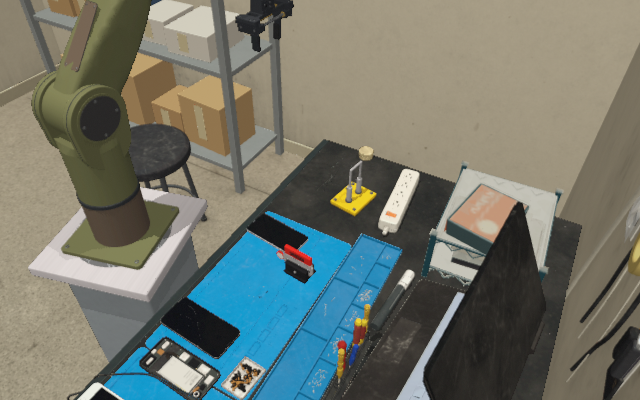

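The top view shows the red hook at about (403,212) in the black holder, the yellow post at (287,177), the tin at (202,176) and the phone at (360,244). In the side view the hook is at (298,258) and the bail at (352,180). Next I'll measure them.

```bash
cat > h.py <<'E'
import numpy as np,cv2
def load(n): return dict(np.load(f"pics/{n}.npz"))
def cloud(d):
    K,T=d["intrinsics"],d["world_to_cam"]; z=d["z_map"]; v,u=np.mgrid[:z.shape[0],:z.shape[1]]
    p=np.stack([(u-K[0,2])/K[0,0]*z,(v-K[1,2])/K[1,1]*z,z],-1)
    P=(p-T[:3,3])@T[:3,:3]; P[z==0]=np.nan; return P
def ray(d,uv,h):
    K,T=d["intrinsics"],d["world_to_cam"]; R=T[:3,:3]; c=-R.T@T[:3,3]
    uv=np.atleast_2d(uv); k=np.c_[(uv[:,0]-K[0,2])/K[0,0],(uv[:,1]-K[1,2])/K[1,1],np.ones(len(uv))]@R
    return c+k*((h-c[2])/k[:,2])[:,None]
def mask(d,lo,hi,roi=None):
    m=cv2.inRange(cv2.cvtColor(d["frame"],cv2.COLOR_RGB2HSV),lo,hi)
    if roi: q=np.zeros_like(m); a,b,c,e=roi; q[b:e,a:c]=m[b:e,a:c]; m=q
    return m
def rect(d,m,h):
    v,u=np.nonzero(m); P=ray(d,np.c_[u,v],h)[:,:2]
    (c,w,a)=cv2.minAreaRect((P*1000).astype(np.float32)); return np.round(c,1),np.round(w,1),round(a,1),len(u)
E
python3 - <<'E'
from h import *
t,s=load("top"),load("side")
Y=((20,120,100),(35,255,255));Rd=((0,150,90),(8,255,255))
print("post top",rect(t,mask(t,*Y,(255,145,320,205)),.012)); print("post side",rect(s,mask(s,*Y,(325,175,380,220)),.012))
for d,n,roi in((t,"top",(385,185,420,240)),(s,"side",(275,235,320,290))):
    m=mask(d,*Rd,roi)|mask(d,(172,150,90),(180,255,255),roi); print("red",n,rect(d,m,.071))
    P=cloud(d)[m>0]*1000; P=P[~np.isnan(P[:,0])]; print(len(P),np.nanpercentile(P,[0,5,50,95,100],axis=0).round().tolist())
    g=P[P[:,2]>60]; 
    if len(g)>5: print("grip",cv2.minAreaRect(g[:,:2].astype(np.float32)))
    v,u=np.nonzero(m); print(u.min(),u.max(),v.min(),v.max())
for d,n,roi in((t,"top",(255,145,320,205)),(s,"side",(325,130,385,220))):
    P=cloud(d)[roi[1]:roi[3],roi[0]:roi[2]].reshape(-1,3)*1000
    for lo,hi in((20,45),(45,75),(80,160)):
        g=P[(P[:,2]>lo)&(P[:,2]<hi)]; 
        if len(g): print(n,lo,len(g),g.mean(0).round(),g.min(0).round(),g.max(0).round())
print("tin",rect(t,mask(t,(12,60,120),(30,255,255),(190,160,215,190)),.022))
f=lambda d,a,k:cv2.resize(d["frame"][a[1]:a[3],a[0]:a[2]],None,fx=k,fy=k,interpolation=2)[:,:,::-1]
a=f(t,(375,185,435,245),6);b=f(s,(270,235,330,295),6);
cv2.imwrite("pics/c.png",np.vstack([np.hstack([a,b]),]))
E
```

```text
post top (array([522.9, 255.9]), array([106.1,  86.3]), 66.4, 1459)
post side (array([524.6, 248. ]), array([109.8,  85.1]), 66.0, 739)
red top (array([449.6, -15.8]), array([12.1, 66.2]), 68.4, 158)
158 [[420.0, -35.0, 33.0], [423.0, -28.0, 38.0], [449.0, -16.0, 71.0], [477.0, -3.0, 73.0], [481.0, -1.0, 75.0]]
grip ((449.9104309082031, -16.026105880737305), (10.287532806396484, 66.4258804321289), 68.91922760009766)
398 411 196 223
red side (array([452.3, -31.1]), array([30.5, 80.3]), 67.9, 245)
243 [[398.0, -35.0, 8.0], [416.0, -32.0, 36.0], [449.0, -19.0, 64.0], [483.0, -1.0, 70.0], [485.0, 48.0, 72.0]]
grip ((451.68524169921875, -18.621763229370117), (12.18655014038086, 71.28016662597656), 66.55262756347656)
278 311 244 265
top 20 25 [516. 250.  30.] [504. 228.  20.] [532. 278.  44.]
top 45 58 [518. 255.  58.] [502. 230.  46.] [532. 283.  72.]
top 80 74 [521. 254. 115.] [510. 233.  84.] [532. 278. 121.]
side 20 189 [545. 298.  29.] [502. 168.  20.] [617. 466.  45.]
side 45 86 [523. 252.  57.] [504. 225.  45.] [539. 282.  75.]
side 80 83 [523. 253. 104.] [511. 231.  80.] [535. 279. 117.]
tin (array([521.8, 452.8]), array([47.4, 46.8]), 3.0, 340)
```

View pics/c.png

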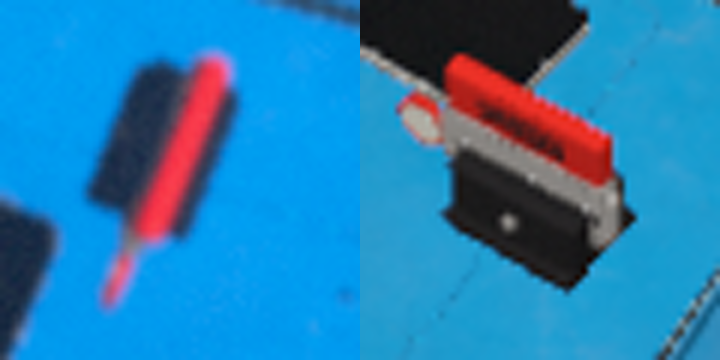

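The crop shows the crown at the upper right and the tag towards the robot, so hook +x lies along yaw about -22°. The hook is near (450,-17) mm and the post at (523,254) with x yaw about -23.6°. Setting out.

Request:
{"method": "move_arm", "body": {
  "motion": [
    [-42,-43,0,0,0,0,0],
    [-84,-86,0,0,0,0,0],
    [-126,-129,0,0,0,0,0],
    [-168,-172,0,0,0,0,0],
    [-210,-215,0,0,0,0,0]
  ],
  "newtons": 50
}}

```text
clock: 0.72
tool_pos: [0.3214, 0.3288, 0.2386]
eef_rot: [0.148, 0.989, -0.0, 0.0]
contact_force: [0.1, 0.4, -0.5]
opening: 1.002
finger_force: 0.0
```

Request:
{"method": "move_arm", "body": {
  "motion": [
    [-35,-48,0,0,0,1,0],
    [-70,-96,10,0,0,2,0],
    [-105,-144,20,0,0,3,0],
    [-140,-192,30,0,0,4,0],
    [-175,-240,40,0,0,5,0]
  ]
}}

```text
clock: 1.35
tool_pos: [0.4184, 0.0483, 0.1984]
eef_rot: [0.191, 0.982, 0.0, 0.0]
contact_force: [0.8, -0.8, 0.2]
opening: 1.001
finger_force: 0.0
```

```bash
cat >> h.py <<'E'
from scipy.spatial.transform import Rotation as Ro
def togo(s,tgt,yaw=None):
    R=Ro.from_quat(s["eef_rot"]); d=R.inv().apply(np.array(tgt)-np.array(s["tool_pos"])*1000)
    M=R.as_matrix(); y=np.degrees(np.arctan2(M[1,1],M[0,1]))-90
    print("t",round(s["clock"],2),"tcp",np.round(np.array(s["tool_pos"])*1000,1),"hookyaw %.1f"%y,"tilt",M[:,2].round(3),"F",np.round(s["contact_force"],1),"open",round(s["opening"],3),"ff",round(s["finger_force"],1),"\nTOGO tool",d.round(1),"" if yaw is None else "turn %.1f"%-(yaw-y))
E
python3 -c "
from h import *;from plant import r
togo(r.get_state(),(450.5,-17,123),-22)"
```

```text
t 1.35 tcp [418.4  48.3 198.4] hookyaw -22.0 tilt [ 0.  0. -1.] F [ 0.8 -0.8  0.2] open 1.001 ff 0.0 
TOGO tool [-54.2 -48.6  75.4] turn -0.0
```

Request:
{"method": "move_arm", "body": {
  "motion": [
    [-27,-24,38,0,0,0,0.3],
    [-54,-49,75,0,0,0,0.3],
    [-54,-49,75,0,0,0,0.3]
  ]
}}

```text
clock: 1.72
tool_pos: [0.4488, -0.0186, 0.1214]
eef_rot: [0.193, 0.981, -0.001, -0.002]
contact_force: [-0.1, 0.3, 0.4]
opening: 0.702
finger_force: 0.0
```

```bash
python3 - <<'E'
from h import *;from plant import r,eyes
d=eyes.snapshot("side"); t=eyes.snapshot("top")
roi=(265,225,330,295)
m=mask(d,(0,150,90),(8,255,255),roi)|mask(d,(172,150,90),(180,255,255),roi)
P=cloud(d)[m>0]*1000; g=P[(P[:,2]>62)&(P[:,2]<80)]; print("top face",len(g),g.mean(0).round(1),cv2.minAreaRect(g[:,:2].astype(np.float32)))
togo(r.get_state(),(450.5,-17,43),-22)
a=cv2.resize(d["frame"][195:315,240:370],(650,600))[:,:,::-1]; cv2.imwrite("pics/d.png",a)
E
```

```text
top face 116 [456.5 -21.   66.8] ((455.8313293457031, -19.222389221191406), (11.442779541015625, 61.33517837524414), 69.42788696289062)
t 1.82 tcp [449.2 -15.2 123.6] hookyaw -22.0 tilt [-0.001  0.001 -1.   ] F [-0.3 -0.   0.1] open 0.697 ff 0.0 
TOGO tool [-2.  -1.1 80.6] turn -0.0
```

View pics/d.png

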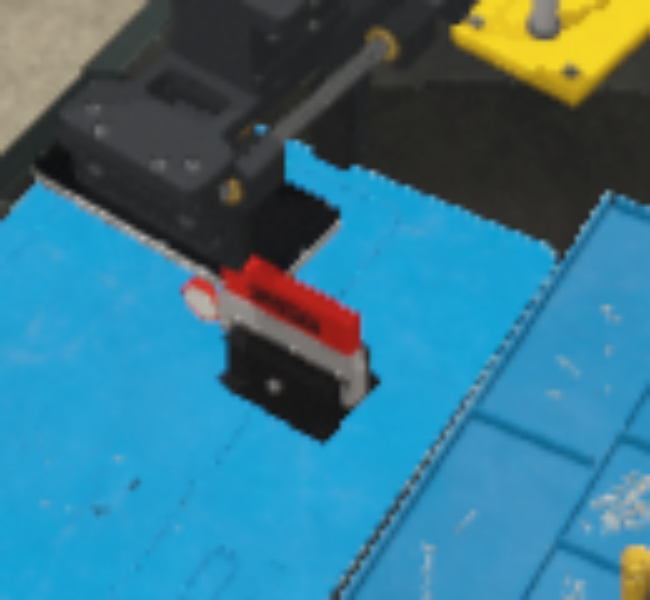

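The picture shows the gripper above and the hook in its holder with the grip at crop (290,300), unobstructed. Descending.

Request:
{"method": "move_arm", "body": {
  "motion": [
    [-1,0,25,0,0,0,0.3],
    [-2,-1,50,0,0,0,0.3],
    [-2,-1,70,0,0,0,0.3],
    [-2,-1,80,0,0,0,0.3],
    [-2,-1,80,0,0,0,0.3]
  ]
}}

```text
clock: 2.45
tool_pos: [0.4511, -0.0163, 0.044]
eef_rot: [0.19, 0.982, 0.0, 0.0]
contact_force: [-0.7, -0.3, 0.2]
opening: 0.698
finger_force: 0.0
```

```bash
python3 - <<'E'
from h import *;from plant import r,eyes
d=eyes.snapshot("side"); 
togo(r.get_state(),(450.5,-17,43),-22)
a=cv2.resize(d["frame"][205:305,240:360],(720,600))[:,:,::-1]; cv2.imwrite("pics/e.png",a)
E
```

```text
t 2.5 tcp [451.3 -16.6  44.3] hookyaw -21.9 tilt [ 0.001  0.    -1.   ] F [-0.7 -0.1 -0.4] open 0.697 ff 0.0 
TOGO tool [ 0.6 -0.7  1.3] turn 0.1
```

View pics/e.png

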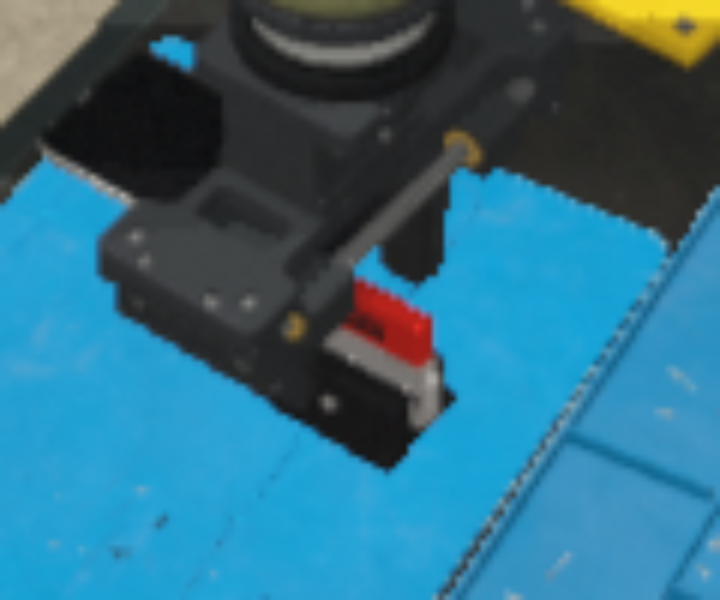

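The fingers straddle the grip at crop (390,320). Closing gently first.

Request:
{"method": "move_arm", "body": {
  "motion": [
    [0,0,0,0,0,0,0.7],
    [0,0,0,0,0,0,0.85],
    [0,0,0,0,0,0,0.95],
    [0,0,0,0,0,0,1],
    [0,0,0,0,0,0,1]
  ],
  "newtons": 8
}}

```text
clock: 3.12
tool_pos: [0.4511, -0.0173, 0.0437]
eef_rot: [0.191, 0.982, 0.0, 0.0]
contact_force: [-0.2, 0.0, -0.1]
opening: 0.156
finger_force: 0.0
```

Request:
{"method": "move_arm", "body": {
  "motion": [
    [0,0,0,0,0,0,1],
    [0,0,0,0,0,0,1],
    [0,0,0,0,0,0,1],
    [0,0,0,0,0,0,1]
  ]
}}

```text
clock: 3.62
tool_pos: [0.4514, -0.0168, 0.0437]
eef_rot: [0.191, 0.982, 0.0, 0.0]
contact_force: [0.9, 3.1, -2.5]
opening: 0.111
finger_force: 8.0
```

Request:
{"method": "move_arm", "body": {
  "motion": [
    [0,0,0,0,0,0,1],
    [0,0,0,0,0,0,1]
  ],
  "newtons": 60
}}

```text
clock: 3.88
tool_pos: [0.4515, -0.0167, 0.0437]
eef_rot: [0.19, 0.982, 0.001, 0.0]
contact_force: [2.1, 4.3, -3.1]
opening: 0.112
finger_force: 59.9
```

Request:
{"method": "move_arm", "body": {
  "motion": [
    [0,0,-5,0,0,0,1],
    [0,0,-15,0,0,0,1],
    [0,0,-30,0,0,0,1],
    [0,0,-45,0,0,0,1],
    [0,0,-60,0,0,0,1]
  ]
}}

```text
clock: 4.5
tool_pos: [0.4498, -0.019, 0.1048]
eef_rot: [0.192, 0.981, -0.001, -0.001]
contact_force: [-0.4, -0.1, -1.4]
opening: 0.112
finger_force: 59.9
```

Request:
{"method": "move_arm", "body": {
  "motion": [
    [0,0,-25,0,0,0,1],
    [0,0,-50,0,0,0,1],
    [0,0,-75,0,0,0,1],
    [0,0,-100,0,0,0,1],
    [0,0,-100,0,0,0,1]
  ]
}}

```text
clock: 5.12
tool_pos: [0.4509, -0.0187, 0.2053]
eef_rot: [0.192, 0.981, -0.001, 0.001]
contact_force: [0.7, 0.3, -2.8]
opening: 0.109
finger_force: 59.9
```

```bash
python3 - <<'E'
from h import *;from plant import r,eyes
d=eyes.snapshot("side"); togo(r.get_state(),(523,254,204),-23.5)
m=mask(d,(0,150,70),(8,255,255))|mask(d,(172,150,70),(180,255,255)); m[:,420:]=0;m[:100]=0
v,u=np.nonzero(m);print(u.min(),u.max(),v.min(),v.max())
x,y=int(np.median(u)),int(np.median(v))
a=cv2.resize(d["frame"][y-50:y+50,x-60:x+60],(720,600))[:,:,::-1]; cv2.imwrite("pics/f.png",a); print(x,y)
E
```

```text
t 5.17 tcp [450.4 -18.6 204.3] hookyaw -22.1 tilt [ 0.    -0.001 -1.   ] F [ 0.4  0.2 -1.5] open 0.108 ff 59.9 
TOGO tool [ 3.540e+01  2.798e+02 -1.000e-01] turn 1.4
298 365 198 368
343 330
```

View pics/f.png

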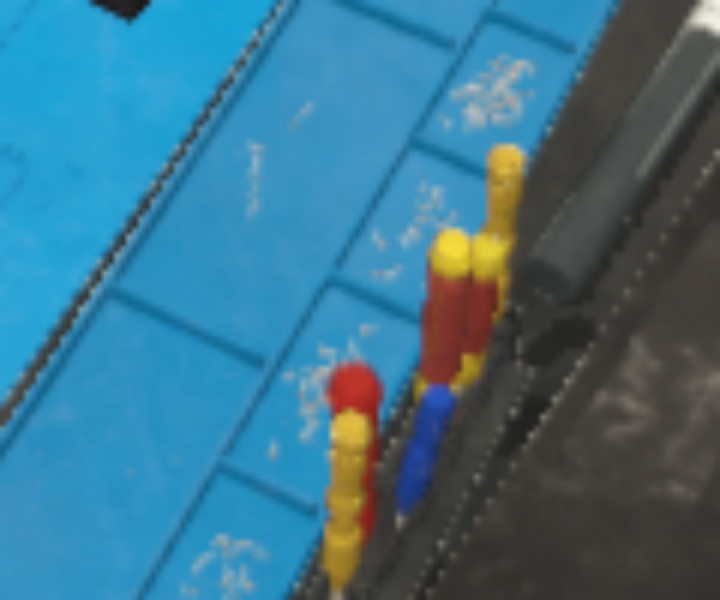

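That crop was centred on the pens by mistake, and the hook is out of view. Opening 9.8 mm at 60 N says it is held. Now moving over to the post.

Request:
{"method": "move_arm", "body": {
  "motion": [
    [4,25,0,0,0,0,1],
    [11,75,0,0,0,0,1],
    [18,125,0,0,0,0.5,1],
    [25,175,0,0,0,1,1],
    [30,220,0,0,0,1.5,1]
  ]
}}

```text
clock: 5.8
tool_pos: [0.5048, 0.1986, 0.2023]
eef_rot: [0.204, 0.979, -0.001, -0.001]
contact_force: [0.7, 0.6, -1.4]
opening: 0.11
finger_force: 59.9
```

Request:
{"method": "move_arm", "body": {
  "motion": [
    [2,25,0,0,0,0,1],
    [4,45,0,0,0,0,1],
    [6,58,0,0,0,0,1],
    [6,58,0,0,0,0,1],
    [6,58,0,0,0,0,1]
  ]
}}

```text
clock: 6.42
tool_pos: [0.523, 0.2519, 0.2033]
eef_rot: [0.204, 0.979, -0.001, -0.0]
contact_force: [0.1, -0.5, -1.4]
opening: 0.107
finger_force: 59.9
```

```bash
python3 - <<'E'
from h import *;from plant import r,eyes
d=eyes.snapshot("side"); np.savez("pics/s2.npz",**d); s=r.get_state(); togo(s,(520,255,204),-23.5)
P=cloud(d)*1000; tc=np.array(s["tool_pos"])*1000; a=np.radians(-23.5); ex=np.array([np.cos(a),np.sin(a)]); ey=np.array([-ex[1],ex[0]])
L=P.copy(); L[...,0]=(P[...,:2]-tc[:2])@ex; L[...,1]=(P[...,:2]-tc[:2])@ey; L[...,2]-=tc[2]-16
m=((mask(d,(0,150,70),(8,255,255))|mask(d,(172,150,70),(180,255,255)))>0)&(np.abs(L).max(-1)<80)
g=L[m]; print("red hook frame",len(g),np.percentile(g,[0,3,50,97,100],axis=0).round().tolist())
K=(np.abs(L[...,:2]).max(-1)<60)&(P[...,2]>85)&(P[...,2]<150); q=L[K]; print("bail",len(q),np.percentile(q,[0,10,50,90,100],axis=0).round().tolist(),np.nanmax(P[...,2][K]))
v,u=np.nonzero(m);x,y=int(np.median(u)),int(np.median(v)); print(x,y)
cv2.imwrite("pics/g.png",cv2.resize(d["frame"][y-35:y+65,x-60:x+60],(720,600))[:,:,::-1])
E
```

```text
t 6.47 tcp [523.1 251.9 203.5] hookyaw -23.6 tilt [-0.001 -0.001 -1.   ] F [-1.  -0.4 -1.2] open 0.105 ff 59.9 
TOGO tool [ 4.   1.6 -0.6] turn -0.1
red hook frame 115 [[-55.0, -9.0, 3.0], [-47.0, -8.0, 5.0], [22.0, -4.0, 32.0], [36.0, 3.0, 41.0], [37.0, 5.0, 44.0]]
bail 77 [[-5.0, -23.0, -102.0], [-3.0, -21.0, -97.0], [-0.0, -3.0, -79.0], [2.0, 25.0, -72.0], [2.0, 30.0, -70.0]] 117.34297444716161
365 135
```

View pics/g.png

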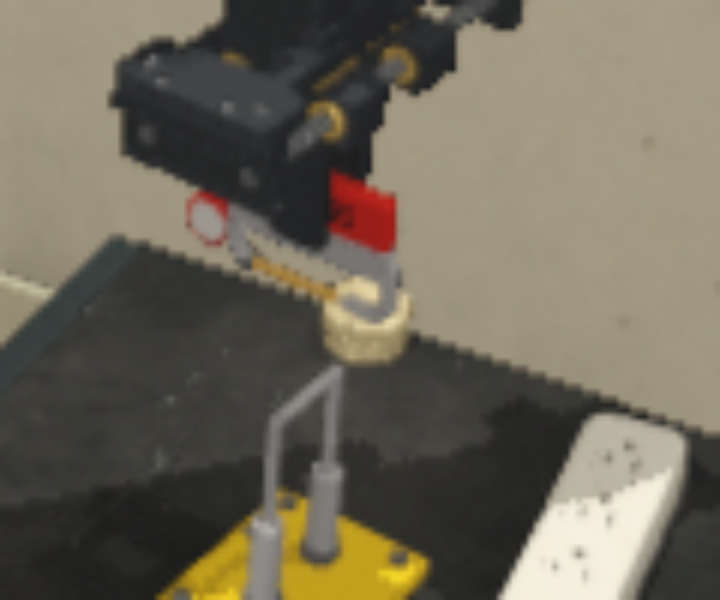

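The hook is held level with its grip end at hook x ≈ 36, and the gate (crop 295,280) sits above the bail bar at (305,395). Relative to the hook the bail is at about x = -1, y = +2. I'll correct that and descend.

Request:
{"method": "move_arm", "body": {
  "motion": [
    [2,1,5,0,0,0,1],
    [4,2,15,0,0,0,1],
    [4,2,28,0,0,0,1],
    [4,2,38,0,0,0,1],
    [4,2,42,0,0,0,1]
  ]
}}

```text
clock: 7.1
tool_pos: [0.52, 0.2566, 0.1606]
eef_rot: [0.204, 0.979, -0.001, -0.001]
contact_force: [0.4, 0.3, -0.2]
opening: 0.108
finger_force: 59.9
```

Request:
{"method": "move_arm", "body": {
  "motion": [
    [0,0,1,0,0,0,1],
    [0,0,2,0,0,0,1],
    [0,0,3,0,0,0,1],
    [0,0,3,0,0,0,1]
  ]
}}

```text
clock: 7.6
tool_pos: [0.5205, 0.2569, 0.1589]
eef_rot: [0.204, 0.979, 0.0, 0.0]
contact_force: [-0.4, 0.7, -1.3]
opening: 0.108
finger_force: 59.9
```

Request:
{"method": "move_arm", "body": {
  "motion": [
    [0,0,1,0,0,0,1],
    [0,0,2,0,0,0,1],
    [0,0,3,0,0,0,1],
    [0,0,3,0,0,0,1]
  ]
}}

```text
clock: 8.1
tool_pos: [0.5204, 0.2569, 0.1556]
eef_rot: [0.204, 0.979, -0.0, -0.0]
contact_force: [-0.4, -1.0, -1.3]
opening: 0.107
finger_force: 59.9
```

Request:
{"method": "move_arm", "body": {
  "motion": [
    [0,0,1,0,0,0,1],
    [0,0,2,0,0,0,1],
    [0,0,3,0,0,0,1],
    [0,0,3,0,0,0,1]
  ]
}}

```text
clock: 8.6
tool_pos: [0.5204, 0.2569, 0.1526]
eef_rot: [0.204, 0.979, -0.0, -0.0]
contact_force: [-0.3, 0.4, -1.2]
opening: 0.107
finger_force: 59.9
```

Request:
{"method": "move_arm", "body": {
  "motion": [
    [0,0,1,0,0,0,1],
    [0,0,2,0,0,0,1],
    [0,0,3,0,0,0,1],
    [0,0,3,0,0,0,1]
  ]
}}

```text
clock: 9.1
tool_pos: [0.5204, 0.2569, 0.1496]
eef_rot: [0.204, 0.979, -0.0, -0.0]
contact_force: [0.1, -1.0, -1.1]
opening: 0.106
finger_force: 59.9
```

Request:
{"method": "move_arm", "body": {
  "motion": [
    [0,0,1,0,0,0,1],
    [0,0,2,0,0,0,1],
    [0,0,2,0,0,0,1]
  ]
}}

```text
clock: 9.48
tool_pos: [0.5206, 0.257, 0.1481]
eef_rot: [0.204, 0.979, 0.0, 0.0]
contact_force: [-1.2, -0.2, 3.0]
opening: 0.11
finger_force: 59.9
```

Request:
{"method": "move_arm", "body": {
  "motion": [
    [0,0,1,0,0,0,1],
    [0,0,2,0,0,0,1],
    [0,0,2,0,0,0,1]
  ]
}}

```text
clock: 9.85
tool_pos: [0.5205, 0.257, 0.1457]
eef_rot: [0.204, 0.979, 0.0, 0.0]
contact_force: [-1.2, -0.8, 3.0]
opening: 0.107
finger_force: 59.9
```

Contact shows about 4 N at TCP z ≈ 149 and isn't rising, so the gate is yielding. The bar centre is at about 115 mm. Pressing in to bar z ≈ -2.

Request:
{"method": "move_arm", "body": {
  "motion": [
    [0,0,2,0,0,0,1],
    [0,0,4,0,0,0,1],
    [0,0,6,0,0,0,1],
    [0,0,6,0,0,0,1]
  ]
}}

```text
clock: 10.35
tool_pos: [0.521, 0.2568, 0.1397]
eef_rot: [0.204, 0.979, 0.0, 0.0]
contact_force: [-0.3, -2.0, 5.1]
opening: 0.105
finger_force: 59.9
```

Request:
{"method": "move_arm", "body": {
  "motion": [
    [0,0,2,0,0,0,1],
    [0,0,4,0,0,0,1],
    [0,0,6,0,0,0,1],
    [0,0,6,0,0,0,1]
  ]
}}

```text
clock: 10.85
tool_pos: [0.521, 0.2574, 0.1339]
eef_rot: [0.204, 0.979, 0.001, 0.0]
contact_force: [-0.5, 1.1, 7.1]
opening: 0.107
finger_force: 59.9
```

```bash
python3 - <<'E'
from h import *;from plant import r,eyes
d=eyes.snapshot("side"); s=r.get_state(); togo(s,(520,255,133),-23.5)
T=d["world_to_cam"];p=d["intrinsics"]@(T[:3,:3]@s["tool_pos"]+T[:3,3]);x,y=int(p[0]/p[2]),int(p[1]/p[2]); print(x,y)
cv2.imwrite("pics/h.png",cv2.resize(d["frame"][y-40:y+60,x-60:x+60],(720,600),interpolation=cv2.INTER_CUBIC)[:,:,::-1])
E
```

```text
t 10.9 tcp [520.9 257.4 133.9] hookyaw -23.5 tilt [ 0.001  0.001 -1.   ] F [-0.7  1.1  5.7] open 0.111 ff 59.9 
TOGO tool [-0.1 -2.6  0.9] turn -0.0
354 158
```

View pics/h.png

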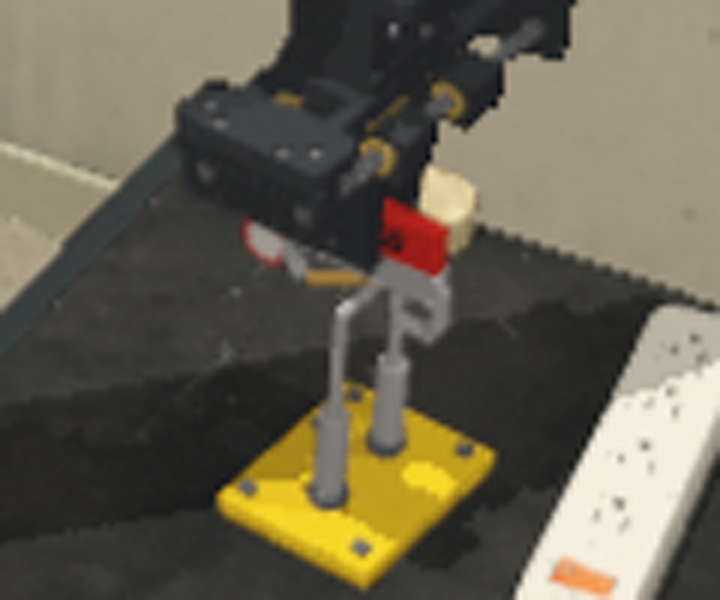

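The picture shows the bar (crop 360,300) inside the loop, with the gate up and the nose on the near side at (415,330). Sliding towards the crown.

Request:
{"method": "move_arm", "body": {
  "motion": [
    [2,0,1,0,0,0,1],
    [5,0,1,0,0,0,1],
    [8,0,1,0,0,0,1],
    [10,0,1,0,0,0,1],
    [10,0,1,0,0,0,1]
  ]
}}

```text
clock: 11.52
tool_pos: [0.5108, 0.2605, 0.132]
eef_rot: [0.204, 0.979, -0.001, -0.0]
contact_force: [-0.4, 0.4, -2.2]
opening: 0.107
finger_force: 59.9
```

Request:
{"method": "move_arm", "body": {
  "motion": [
    [3,0,0,0,0,0,1],
    [6,0,0,0,0,0,1],
    [9,0,0,0,0,0,1],
    [10,0,0,0,0,0,1],
    [10,0,0,0,0,0,1]
  ]
}}

```text
clock: 12.15
tool_pos: [0.5021, 0.2649, 0.1328]
eef_rot: [0.204, 0.979, 0.0, 0.0]
contact_force: [-0.7, 0.3, -2.1]
opening: 0.108
finger_force: 59.9
```

The gate has snapped shut, since Fz is back to the hook's weight. Feeling for the crown.

Request:
{"method": "move_arm", "body": {
  "motion": [
    [1,0,0,0,0,0,1],
    [2,0,0,0,0,0,1],
    [3,0,0,0,0,0,1],
    [3,0,0,0,0,0,1]
  ]
}}

```text
clock: 12.65
tool_pos: [0.4992, 0.2661, 0.1327]
eef_rot: [0.204, 0.979, 0.0, -0.0]
contact_force: [-0.1, 0.1, -0.8]
opening: 0.106
finger_force: 59.9
```

Request:
{"method": "move_arm", "body": {
  "motion": [
    [1,0,0,0,0,0,1],
    [1.5,0,0,0,0,0,1],
    [1.5,0,0,0,0,0,1]
  ]
}}

```text
clock: 13.02
tool_pos: [0.4979, 0.2667, 0.1327]
eef_rot: [0.204, 0.979, 0.0, -0.0]
contact_force: [-0.4, 0.0, -1.3]
opening: 0.109
finger_force: 59.9
```

Request:
{"method": "move_arm", "body": {
  "motion": [
    [1,0,0,0,0,0,1],
    [1,0,0,0,0,0,1]
  ]
}}

```text
clock: 13.28
tool_pos: [0.4969, 0.2671, 0.1327]
eef_rot: [0.204, 0.979, 0.0, -0.0]
contact_force: [0.8, 0.7, -0.5]
opening: 0.108
finger_force: 59.9
```

Request:
{"method": "move_arm", "body": {
  "motion": [
    [1,0,0,0,0,0,1],
    [1,0,0,0,0,0,1]
  ]
}}

```text
clock: 13.52
tool_pos: [0.4961, 0.2675, 0.1327]
eef_rot: [0.204, 0.979, 0.0, 0.0]
contact_force: [-1.1, 0.0, -1.3]
opening: 0.11
finger_force: 59.9
```

Request:
{"method": "move_arm", "body": {
  "motion": [
    [0.5,0,0,0,0,0,1],
    [0.5,0,0,0,0,0,1]
  ]
}}

```text
clock: 13.78
tool_pos: [0.496, 0.2675, 0.1327]
eef_rot: [0.204, 0.979, 0.0, 0.0]
contact_force: [1.0, -0.2, -1.2]
opening: 0.102
finger_force: 59.9
```

Request:
{"method": "move_arm", "body": {
  "motion": [
    [0.7,0,0,0,0,0,1],
    [0.7,0,0,0,0,0,1]
  ]
}}

```text
clock: 14.02
tool_pos: [0.4957, 0.2676, 0.1328]
eef_rot: [0.204, 0.979, 0.0, 0.001]
contact_force: [2.7, -0.1, -2.6]
opening: 0.106
finger_force: 59.9
```

Request:
{"method": "move_arm", "body": {
  "motion": [
    [0.7,0,0,0,0,0,1],
    [0.7,0,0,0,0,0,1]
  ]
}}

```text
clock: 14.28
tool_pos: [0.4955, 0.2677, 0.1328]
eef_rot: [0.204, 0.979, 0.0, 0.001]
contact_force: [5.8, -0.9, -3.6]
opening: 0.11
finger_force: 59.9
```

Crown contact is at about 6 N. I'll ease off 1 mm, lower the grip, then release.

Request:
{"method": "move_arm", "body": {
  "motion": [
    [-0.6,0,0,0,0,0,1],
    [-1.2,0,0,0,0,0,1],
    [-1.2,0,0,0,0,0,1]
  ],
  "newtons": 10
}}

```text
clock: 14.65
tool_pos: [0.4952, 0.2678, 0.1328]
eef_rot: [0.204, 0.979, -0.0, -0.0]
contact_force: [1.2, -1.5, -0.8]
opening: 0.11
finger_force: 10.0
```

Request:
{"method": "move_arm", "body": {
  "motion": [
    [0,0,0,0,0,0,0.3],
    [0,0,0,0,0,0,0.2],
    [0,0,0,0,0,0,0.2],
    [0,0,0,0,0,0,0.2],
    [0,0,0,0,0,0,0.2]
  ]
}}

```text
clock: 15.28
tool_pos: [0.4954, 0.2678, 0.1327]
eef_rot: [0.204, 0.979, 0.0, -0.0]
contact_force: [0.3, -0.1, -0.3]
opening: 0.657
finger_force: 0.0
```

```bash
python3 - <<'E'
from h import *;from plant import r,eyes
d=eyes.snapshot("side"); s=r.get_state(); togo(s,(520,255,133),-23.5)
cv2.imwrite("pics/i.png",cv2.resize(d["frame"][118:218,294:414],(720,600),interpolation=cv2.INTER_CUBIC)[:,:,::-1])
E
```

```text
t 15.32 tcp [495.5 267.8 132.7] hookyaw -23.5 tilt [-0.  0. -1.] F [ 0.2 -0.4 -0.4] open 0.699 ff 0.0 
TOGO tool [-27.6  -1.9  -0.3] turn -0.0
```

View pics/i.png

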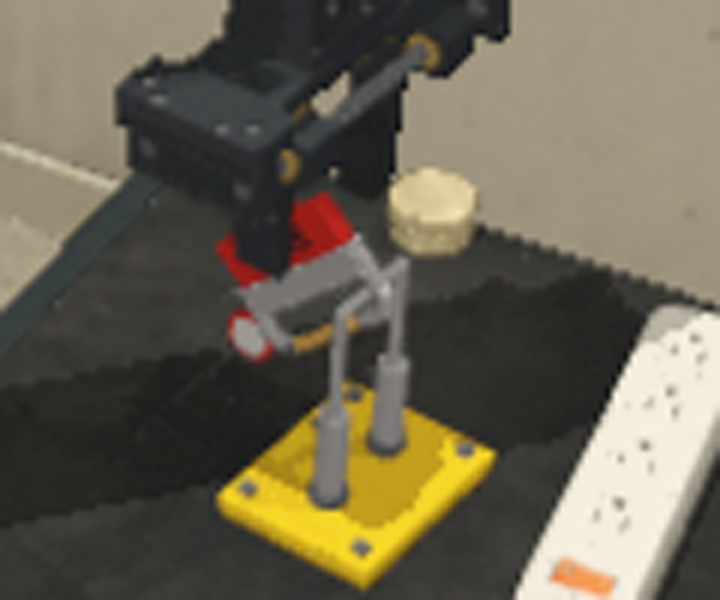

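The hook is on the bar with its gate shut (340,330), swinging down between the open fingers. Retreating straight up.

Request:
{"method": "move_arm", "body": {
  "motion": [
    [0,0,0,0,0,0,0.1],
    [0,0,0,0,0,0,0],
    [0,0,-10,0,0,0,0],
    [0,0,-30,0,0,0,0],
    [0,0,-60,0,0,0,0]
  ]
}}

```text
clock: 15.95
tool_pos: [0.4951, 0.2675, 0.1934]
eef_rot: [0.204, 0.979, -0.0, -0.0]
contact_force: [1.3, 0.5, -0.1]
opening: 1.004
finger_force: 0.0
```

Request:
{"method": "move_arm", "body": {
  "motion": [
    [0,0,-25,0,0,0,0],
    [0,0,-50,0,0,0,0],
    [0,0,-75,0,0,0,0],
    [0,0,-75,0,0,0,0],
    [0,0,-75,0,0,0,0]
  ]
}}

```text
clock: 16.58
tool_pos: [0.4951, 0.2674, 0.2673]
eef_rot: [0.204, 0.979, -0.0, -0.0]
contact_force: [0.2, -0.9, -0.6]
opening: 0.997
finger_force: 0.0
```

Request:
{"method": "move_arm", "body": {
  "motion": [
    [0,0,0,0,0,0,0],
    [0,0,0,0,0,0,0],
    [0,0,0,0,0,0,0],
    [0,0,0,0,0,0,0],
    [0,0,0,0,0,0,0]
  ]
}}

```text
clock: 17.2
tool_pos: [0.4955, 0.2677, 0.2677]
eef_rot: [0.204, 0.979, 0.0, -0.0]
contact_force: [-0.9, -0.4, 0.7]
opening: 1.002
finger_force: 0.0
```

Request:
{"method": "move_arm", "body": {
  "motion": [
    [0,0,0,0,0,0,0],
    [0,0,0,0,0,0,0],
    [0,0,0,0,0,0,0],
    [0,0,0,0,0,0,0],
    [0,0,0,0,0,0,0]
  ]
}}

```text
clock: 17.82
tool_pos: [0.4955, 0.2677, 0.2677]
eef_rot: [0.204, 0.979, 0.0, 0.0]
contact_force: [-0.4, -0.0, 0.5]
opening: 1.001
finger_force: 0.0
```

Request:
{"method": "move_arm", "body": {
  "motion": [
    [0,0,0,0,0,0,0],
    [0,0,0,0,0,0,0],
    [0,0,0,0,0,0,0],
    [0,0,0,0,0,0,0],
    [0,0,0,0,0,0,0]
  ]
}}

```text
clock: 18.45
tool_pos: [0.4955, 0.2677, 0.2677]
eef_rot: [0.204, 0.979, 0.0, 0.0]
contact_force: [0.9, -0.3, -0.4]
opening: 1.002
finger_force: 0.0
```

Request:
{"method": "move_arm", "body": {
  "motion": [
    [0,0,0,0,0,0,0],
    [0,0,0,0,0,0,0],
    [0,0,0,0,0,0,0],
    [0,0,0,0,0,0,0],
    [0,0,0,0,0,0,0]
  ]
}}

```text
clock: 19.08
tool_pos: [0.4955, 0.2677, 0.2677]
eef_rot: [0.204, 0.979, 0.0, -0.0]
contact_force: [-0.2, -0.0, 0.1]
opening: 1.0
finger_force: 0.0
```

```bash
python3 - <<'E'
from h import *;from plant import r,eyes
for i in range(10):
    d=eyes.snapshot("side"); roi=(300,120,414,218)
    m=mask(d,(0,150,70),(8,255,255),roi)|mask(d,(172,150,70),(180,255,255),roi); v,u=np.nonzero(m); print(round(u.mean(),2),round(v.mean(),2),len(u))
togo(r.get_state(),(0,0,0))
cv2.imwrite("pics/j.png",cv2.resize(d["frame"][118:218,294:414],(720,600),interpolation=cv2.INTER_CUBIC)[:,:,::-1])
E
```

```text
345.67 173.24 129
349.06 176.66 116
351.39 179.21 120
352.01 179.75 127
350.38 178.16 116
347.2 174.97 114
345.1 173.11 138
344.21 172.58 163
343.85 171.89 163
344.55 172.98 163
t 19.57 tcp [495.5 267.7 267.7] hookyaw -23.5 tilt [-0.  0. -1.] F [-0.1 -0.7  0.8] open 1.001 ff 0.0 
TOGO tool [ 347.6 -443.1  267.7]
```

View pics/j.png

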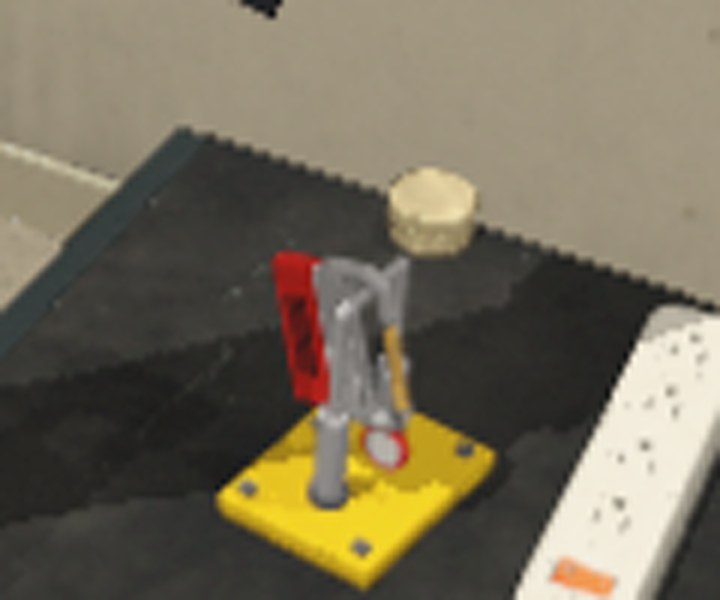

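It hangs from the bar at (350,295) between the legs, gate shut at (395,365), and is still swinging. I'll wait longer.

Request:
{"method": "move_arm", "body": {
  "motion": [
    [0,0,0,0,0,0,0],
    [0,0,0,0,0,0,0],
    [0,0,0,0,0,0,0],
    [0,0,0,0,0,0,0],
    [0,0,0,0,0,0,0]
  ]
}}

```text
clock: 20.2
tool_pos: [0.4955, 0.2677, 0.2677]
eef_rot: [0.204, 0.979, 0.0, -0.0]
contact_force: [-0.6, 0.9, -0.1]
opening: 1.003
finger_force: 0.0
```

Request:
{"method": "move_arm", "body": {
  "motion": [
    [0,0,0,0,0,0,0],
    [0,0,0,0,0,0,0],
    [0,0,0,0,0,0,0],
    [0,0,0,0,0,0,0],
    [0,0,0,0,0,0,0]
  ]
}}

```text
clock: 20.82
tool_pos: [0.4955, 0.2677, 0.2677]
eef_rot: [0.204, 0.979, 0.0, -0.0]
contact_force: [0.4, -0.2, -0.3]
opening: 1.002
finger_force: 0.0
```

Request:
{"method": "move_arm", "body": {
  "motion": [
    [0,0,0,0,0,0,0],
    [0,0,0,0,0,0,0],
    [0,0,0,0,0,0,0],
    [0,0,0,0,0,0,0],
    [0,0,0,0,0,0,0]
  ]
}}

```text
clock: 21.45
tool_pos: [0.4955, 0.2677, 0.2677]
eef_rot: [0.204, 0.979, 0.0, -0.0]
contact_force: [1.1, -0.9, -0.4]
opening: 1.001
finger_force: 0.0
```

Request:
{"method": "move_arm", "body": {
  "motion": [
    [0,0,0,0,0,0,0],
    [0,0,0,0,0,0,0],
    [0,0,0,0,0,0,0],
    [0,0,0,0,0,0,0],
    [0,0,0,0,0,0,0]
  ]
}}

```text
clock: 22.08
tool_pos: [0.4955, 0.2677, 0.2677]
eef_rot: [0.204, 0.979, 0.0, -0.0]
contact_force: [0.4, 1.0, -0.2]
opening: 1.002
finger_force: 0.0
```

```bash
python3 - <<'E'
from h import *;from plant import r,eyes
for i in range(40):
    d=eyes.snapshot("side"); roi=(300,120,414,218)
    m=mask(d,(0,150,70),(8,255,255),roi)|mask(d,(172,150,70),(180,255,255),roi); v,u=np.nonzero(m); print((round(u.mean(),1),round(v.mean(),1)),end=" ")
print(r.get_state()["clock"])
E
```

```text
(np.float64(345.8), np.float64(173.5)) (np.float64(345.6), np.float64(173.1)) (np.float64(346.1), np.float64(173.5)) (np.float64(346.4), np.float64(173.9)) (np.float64(346.9), np.float64(174.4)) (np.float64(347.2), np.float64(174.8)) (np.float64(346.5), np.float64(173.8)) (np.float64(346.2), np.float64(173.6)) (np.float64(346.6), np.float64(174.4)) (np.float64(346.5), np.float64(174.0)) (np.float64(346.3), np.float64(173.9)) (np.float64(346.2), np.float64(173.8)) (np.float64(346.3), np.float64(173.9)) (np.float64(346.1), np.float64(173.7)) (np.float64(346.6), np.float64(174.4)) (np.float64(346.6), np.float64(174.4)) (np.float64(346.6), np.float64(174.4)) (np.float64(346.6), np.float64(174.4)) (np.float64(346.6), np.float64(174.4)) (np.float64(346.6), np.float64(174.4)) (np.float64(346.6), np.float64(174.4)) (np.float64(346.6), np.float64(174.4)) (np.float64(346.7), np.float64(174.5)) (np.float64(346.6), np.float64(174.4)) (np.float64(346.6), np.float64(174.4)) (np.float64(346.6), np.float64(174.4)) (np.float64(346.6), np.float64(174.4)) (np.float64(346.6), np.float64(174.4)) (np.float64(346.6), np.float64(174.4)) (np.float64(346.6), np.float64(174.4)) (np.float64(346.6), np.float64(174.4)) (np.float64(346.6), np.float64(174.4)) (np.float64(346.6), np.float64(174.4)) (np.float64(346.6), np.float64(174.4)) (np.float64(346.6), np.float64(174.4)) (np.float64(346.6), np.float64(174.4)) (np.float64(346.6), np.float64(174.4)) (np.float64(346.6), np.float64(174.4)) (np.float64(346.6), np.float64(174.4)) (np.float64(346.6), np.float64(174.4)) 24.075
```

The hook is still.

```bash
python3 -c "
from plant import finish_job
print(finish_job())"
```

```text
the job is handed in; nothing more can be done
None
```

The red snap hook hangs still from the bail bar with its gate shut, the arm is clear of everything, and the job was handed in at about 24 s; no verdict came back, and I did not re-measure the phone or tin, though neither was touched.

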